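Lock out the saw before a blade change

ROBOT

A 7-joint arm with a two-finger parallel gripper is mounted at the origin on the work surface; the furniture and walls round the work are solid. World frame = base frame: x ahead of the robot, y to its left, z up, the work surface at z = 0. Lengths are in m, angles in rad, forces in N, time in s.
With the tool pointing down it reaches from about 0.4 to 0.85 m from the base axis. Payload 10.4 kg.
Tool frame: the origin (TCP) lies on the centre line of the jaws, within the pads' length; the fingertips stand 17 mm ahead of it and the grasp point (between the pads) lies 2 mm behind it; z points along the fingers, y is the line along which they close (so a half turn about z gives the same grasp; the last joint's range is limited). The gripper opens to 85 mm and grips with 20 to 120 N. Pads are 22 mm wide; open, the fingers measure 114 mm over their backs; the gripper's body (76 mm by 85 mm) begins 54 mm behind the grasp point. The pads swing forward as they close: fully open they stand 13 mm farther back than shut.
Start: joints at [1.091, 0.332, -0.065, 1.46, 0.022, 1.35, -0.088], TCP at [0.276, -0.561, 0.228] pointing down, gripper open.
Joint ranges: [-2.6, 2.6], [-0.5, 2.12], [-1.47, 1.34], [0.16, 2.42], [-1.27, 4.41], [0.06, 2.06], [-2.6, 2.6]. Speed limits (rad/s): [2.22, 2.22, 2.79, 2.79, 3.14, 3.14, 3.14].

INTERFACE

Orientations are given as a unit quaternion [x, y, z, w].
In Python, from workcell import get_obs, optics, job gives the robot as it stands. The module is installed in compiled form; this text tells all that it offers.
- The arm moves only by the tool send_rows, never from a script. Its argument "plan" is a list that holds one entry, the list of rows, each a list of 7 numbers: the turn, a rotation vector about the tool's x, y, z in units of 1.5 rad (1.0 is 1.5 rad), then the shift along the tool's x, y, z in units of 20 cm (1.0 is 20 cm), then the opening, from 0 (shut) to 1 (fully open). A call has 1 to 20 rows; each row shifts and turns the commanded pose from where the row before left it, along the tool's axes as they then stand; what a row does not reach is not made up. A row lasts 1/12 s, in which the tool goes at most 41.7 mm and 7.16 degrees, less where a joint would pass 70% of its speed; a pose out of reach is approached as far as the arm can. A call with a number of a shift or a turn outside -1 to 1 is refused whole. A call with a gripper value outside its range is refused whole. The fingers move at their own pace and stop on an object; "squeeze" is the grip in N (left out, the last holds). Time passes only in rows, so rows that do not move let the fingers close. It gives the time, the measured TCP pose, the force, the opening and the grip force at its end, in the units of the state.
- get_obs(): the state, without advancing time (a new reading comes with each control period).
- optics.camera(name): name is "scene" or "top" or "wrist"; returns the picture (420x560x3 uint8, red, green, blue); there is no depth.
- optics.get_calibration(name): a dict with "intrinsics" (3x3 intrinsics, pixels), "world_from_camera" (4x4, takes a point from camera to world coordinates); the wrist camera has in their place "T_tool_cam" (4x4, takes a point from camera to tool coordinates, whose origin is the TCP and whose axes are the flange's). Camera axes: x right, y up, looking along -z (the intrinsics and any distortion apply to the point x, -y, -z); pixel columns grow to the right and rows downward; lengths in m; the calibration is good to about 2 mm. A picture is of the moment at which its call begins: read the wrist's pose just before it. get_calibration takes no time and is no camera call.
- job.hand_in(): hands the job in; it is judged then, once.
The state is a dict: "clock": time; "joint_pos": joint angles; "joint_velocities": joint speeds; "tau": joint torques, N m; "position": TCP position; "ee_rot": TCP orientation; "ft_force": force on the tool from outside, world axes, zero at the start; "torque": the same for the moment, N m; "grip_width": opening from 0.0 (shut) to 1.0 (fully open); "grasp_force": force on a finger pad.
Only numpy, scipy, OpenCV 4.12 (cv2) and the standard library are available. Lean on these libraries where they do the work, as an engineer would, in place of code of your own. Each camera call takes 0.05 s, during which the arm holds its last target. There are 200 camera calls.

TASK

The saw is about to get a new blade, so lock it out: first turn the isolator handle on the control station to off, then press the smaller of the two lockout caps down over the start button's collar, its slotted ear above the collar's eye, until it clicks past the spring balls and sits fully home. Finish while still holding the cap and pressing it firmly down (about 10 N) so that I can put the padlock through: do not let go. Do not ram it, and leave the larger cap, the padlock and the other loose things where they are.

Things in the scene. Friction and masses are not known exactly. Their poses are not given: they have to be found in the camera images.
- isolator (a joint): angle of the isolator's handle (rad): 0 = on, 1.57 = off; turning anticlockwise seen from above raises it. An over-centre spring (up to about 0.14 N m) holds the handle at either end and, past half way, carries it on to that end when it is let go.
- isolator_grip (a point): point on the isolator handle's vertical turning axis, 2 mm below the top of the black bar handle (14 mm wide, 29 mm either way from the axis, 24 mm high above its 42 mm round skirt; top 100 mm above the table). Turns with the handle: its x axis runs along the bar to the pointed end with a white line. On: the point looks along the station's +x (away from the robot); off: along +y (left)
- control_station: grey steel control box of the saw, fixed, 134 x 204 mm, top at 61 mm; origin at the middle of its underside, z up, +x to its back, +y to its left as the robot sees it. Isolator at x 5, y 50 mm; start button's collar at x -35, y -50 mm; a stop button with a mushroom head, 35 mm across and 87 mm above the table, at x 41, y -50 mm
- collar (a point): centre of the upper face of the start button's collar flange (52 mm across), 65 mm above the table; axes as control_station. On it stands a spigot 32 mm thick, 25 mm high, chamfered, with 3 spring balls 3 mm proud of its side, 9 mm up. The cap's rim meets them 14 mm above its seat, takes about 12 N to push past, goes loose from 6 mm (the click); seated = underside on the flange
- collar_eye (a point): middle of the 10 mm padlock eye in the collar's flat ear, 38 mm from the collar's axis towards the station's -x, overhanging the box's front edge; at the height of the flange's upper face
- start_cap: the smaller lockout cap, grey plastic, loose, 47 mm across and 34 mm high, standing mouth down; origin at the centre of its mouth (underside), z up. Bore 41 mm, with a lip of 34 mm bore at the mouth, 3 mm high. A flat ear, 4 mm thick, 28 mm wide, sticks out at its rim along its own -x to 47 mm from the axis. About 0.05 kg
- start_cap_slot (a point): middle of the 18 x 8 mm padlock slot in the smaller cap's ear, 38 mm from the cap's axis along its -x, at the height of its underside
- stop_cap: the larger lockout cap, grey plastic, 62 mm across, 48 mm high, mouth down, origin at the centre of its underside; to be left alone
- padlock: brass padlock lying flat, 36 x 40 x 18 mm with a steel shackle to +x; to be left alone
- offcut_block_7: wood offcut lying flat, 38 x 150 x 25 mm, long along its y; bystander
- spare_star_knob: black star knob, 44 mm across, 46 mm high; bystander
- machine_bolt: machine bolt stood on its head, 19 mm across, 57 mm high; bystander
- vernier_caliper: vernier caliper lying flat, 67 x 232 x 17 mm; bystander
- spanner_2: small spanner lying flat, 160 mm long; bystander
There are look-alikes about, which are no part of the job. Leave any yellow look-alike of the start_cap alone.

How it is judged:
By the outcome, as a careful person would: the job done as asked, in the order asked, and still so for the second after the job is handed in, while the arm keeps its last pose, push and grip.
It also fails if it takes over 56 s, if anything falls off the work surface, if the arm or the gripper's body presses on something with over 40 N, if the wrist force passes 120 N, or if a joint passes its speed limit or range.

## Working session

There is one attempt and no reset: what is moved stays moved. The work goes in short steps, Python scripts to look and compute and a tool call to move; the robot and the scene stay as the last step left them, time stands still between calls to the robot, and variables do not carry over. Pictures are saved under pics/ and viewed, at most 10 in all, crops included, and the job is handed in when it is done.

Besides the shell and the picture viewer there is one more tool, called after "Call:" as name([rows], argument=value, ...), one row to a line, values as JSON. send_rows: Moves the arm, as the interface text tells. Its arguments: {"type":"object","properties":{"plan":{"type":"array"},"squeeze":{"type":"number"}},"required":["plan"]}

```bash
mkdir -p pics; cat > h.py <<'E'
import numpy as np, cv2
from scipy.spatial.transform import Rotation as R
from workcell import get_obs, optics, job
def T_obs(o):
    T=np.eye(4);T[:3,:3]=R.from_quat(o['ee_rot']).as_matrix();T[:3,3]=o['position'];return T
def grab(name,fn):
    o=get_obs();im=optics.camera(name);cv2.imwrite('pics/'+fn,im[:,:,::-1])
    c=optics.get_calibration(name)
    T=c['world_from_camera'] if name!='wrist' else T_obs(o)@np.array(c['T_tool_cam'])
    np.savez('pics/'+fn[:-4]+'.npz',K=c['intrinsics'],T=T,im=im)
    return im,c
def load(fn):
    d=np.load('pics/'+fn+'.npz');return d['K'],d['T'],d['im']
def ray(fn,uv,z):
    K,T,_=load(fn);u,v=uv
    d=np.linalg.inv(K)@[u,v,1];d=np.array([d[0],-d[1],-d[2]])
    d=T[:3,:3]@d;o=T[:3,3];return o+d*(z-o[2])/d[2]
def proj(fn,p):
    K,T,_=load(fn);q=np.linalg.inv(T)@np.append(p,1);q=K@[q[0],-q[1],-q[2]];return q[:2]/q[2]
E
python3 - <<'E'
from h import *
o=get_obs();print(o)
for n in ['scene','top','wrist']:
    im,c=grab(n,n+'0.png');print(n,{k:(np.round(v,3).tolist() if not isinstance(v,str) else v) for k,v in c.items()})
E
```

```text
{'clock': 0.0, 'joint_pos': array([ 1.09140129,  0.33288352, -0.06470378,  1.46093311,  0.02160876,
        1.34994036, -0.08847573]), 'joint_velocities': array([ 2.04113720e-03, -5.12662564e-04, -1.38877656e-03,  4.66474864e-04,
        2.45266507e-04, -1.04918240e-03, -7.40624457e-05]), 'tau': array([ 1.76368940e-03, -6.25435209e+01,  5.03224216e-02, -3.91597044e+01,
        1.62874471e-02,  9.81301884e-03,  1.67345058e-05]), 'position': array([ 0.27549177, -0.56057087,  0.22671262]), 'ee_rot': array([ 9.74024485e-01,  2.26441525e-01, -2.03366994e-04, -7.05487589e-04]), 'ft_force': array([ 0.65527996, -0.31340183, -0.35829452]), 'torque': array([-0.01600774,  0.02655766,  0.03666215]), 'grasp_force': 0.0, 'grip_width': 1.0003334438925475}
scene {'intrinsics': [[432.876, 0.0, 276.598], [0.0, 432.876, 207.232], [0.0, 0.0, 1.0]], 'world_from_camera': [[-0.854, 0.237, -0.463, -0.077], [-0.52, -0.431, 0.737, 1.084], [-0.025, 0.87, 0.492, 0.651], [0.0, 0.0, 0.0, 1.0]]}
top {'intrinsics': [[501.776, 0.0, 281.053], [0.0, 501.776, 209.357], [0.0, 0.0, 1.0]], 'world_from_camera': [[-0.014, 0.982, -0.189, 0.276], [-1.0, -0.017, -0.012, 0.202], [-0.015, 0.189, 0.982, 1.213], [0.0, 0.0, 0.0, 1.0]]}
wrist {'intrinsics': [[317.133, 0.0, 277.661], [0.0, 317.133, 209.477], [0.0, 0.0, 1.0]], 'T_tool_cam': [[0.001, 0.946, 0.323, 0.084], [1.0, -0.0, -0.001, -0.001], [-0.001, 0.323, -0.946, -0.147], [0.0, 0.0, 0.0, 1.0]]}
```

View pics/top0.png

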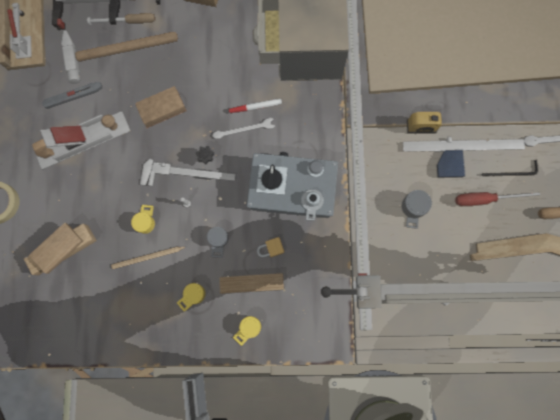

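View pics/scene0.png

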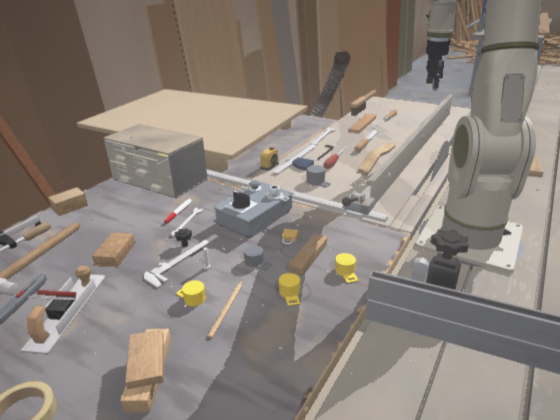

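The top view shows the station around (293,185), with the isolator at (271,178). The small grey cap is at (217,237), the larger grey cap at (417,204), and there are yellow look-alikes. I'll enlarge the area.

```bash
python3 - <<'E'
from h import *
im=load('top0')[2][:,:,::-1]
cv2.imwrite('pics/c1.png',cv2.resize(im[140:260,190:350],None,fx=5,fy=5,interpolation=cv2.INTER_CUBIC))
for n,uv,z in [('cap top',(217,237),.034),('iso',(271,178),.1),('stop',(316,168),.087),('collar',(312,199),.09)]: print(n,ray('top0',uv,z).round(3))
E
```

```text
cap top [0.439 0.37  0.034]
iso [0.564 0.238 0.1  ]
stop [0.589 0.134 0.087]
collar [0.515 0.145 0.09 ]
```

View pics/c1.png

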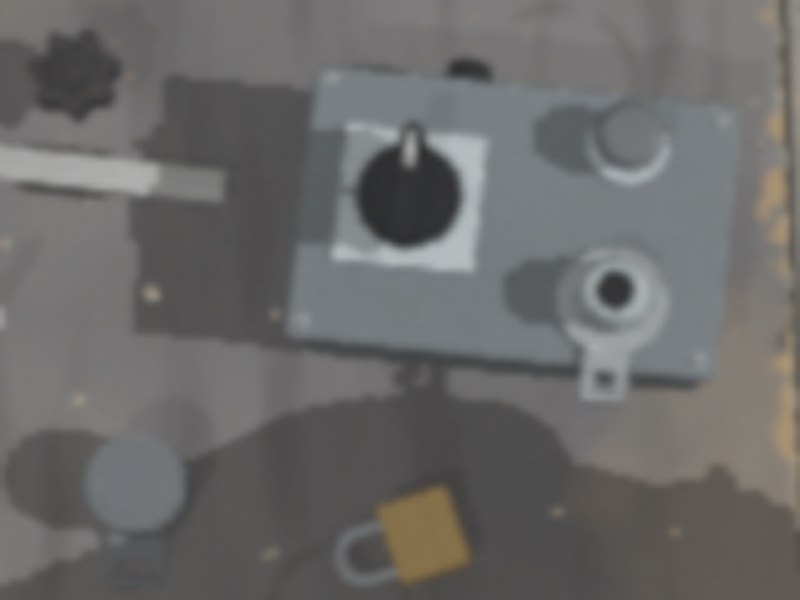

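Call:
send_rows([
  [[0,0,0,0,0,-0.13,1],[0,0,0,0,0,-0.13,1],[0,0,0,0.118,-0.125,0,1],[0,0,0,0.118,-0.125,0,1],[0,0,0,0.118,-0.125,0,1],[0,0,0,0.118,-0.125,0,1],[0,0,0,0.118,-0.125,0,1],[0,0,0,0.118,-0.125,0,1],[0,0,0,0.118,-0.125,0,1],[0,0,0,0.118,-0.125,0,1],[0,0,0,0.118,-0.125,0,1],[0,0,0,0.118,-0.125,0,1],[0,0,0,0.118,-0.125,0,1],[0,0,0,0.118,-0.125,0,1]],
])

```text
clock: 1.32
position: [0.3975, -0.1651, 0.2795]
ee_rot: [0.974, 0.226, -0.0, 0.0]
ft_force: [0.8, -0.7, -0.2]
grip_width: 0.999
grasp_force: 0.0
```

Call:
send_rows([
  [[0,0,0,0.118,-0.125,0,1],[0,0,0,0.118,-0.125,0,1],[0,0,0,0.118,-0.125,0,1],[0,0,0,0.118,-0.125,0,1],[0,0,0,0.118,-0.125,0,1],[0,0,0,0.118,-0.125,0,1],[0,0,0,0.118,-0.125,0,1],[0,0,0,0.118,-0.125,0,1],[0,0,0,0.118,-0.125,0,1],[0,0,0,0.118,-0.125,0,1],[0,0,0,0.118,-0.125,0,1],[0,0,0,0.118,-0.125,0,1],[0,0,0,0.118,-0.125,0,1],[0,0,0.075,0,0,0,1],[0,0,0.075,0,0,0,1],[0,0,0.075,0,0,0,1],[0,0,0.075,0,0,0,1],[0,0,0.065,0,0,0,1],[0,0,0,0,0,0,1]],
])

```text
clock: 2.9
position: [0.5294, 0.2602, 0.2792]
ee_rot: [0.999, -0.048, -0.0, 0.0]
ft_force: [-0.6, 0.2, 0.8]
grip_width: 1.001
grasp_force: 0.0
```

```bash
python3 - <<'E'
from h import *
o=get_obs();print(o['clock'],o['position'],R.from_quat(o['ee_rot']).as_matrix().round(4).tolist(),o['joint_pos'].round(2))
grab('wrist','w1.png')
E
```

```text
2.9 [0.52942339 0.26019799 0.27924918] [[0.9955, -0.0951, -0.0003], [-0.0951, -0.9955, -0.0004], [-0.0002, 0.0004, -1.0]] [ 0.07  0.32 -0.77  1.45  0.22  1.46 -2.36]
```

View pics/w1.png

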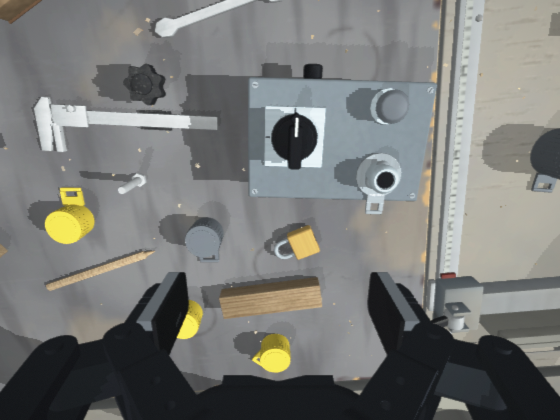

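The wrist view shows the station at (249..437, 79..200), with the handle at (294,137) pointing to +x. The collar is at (382,178) and the small cap at (203,238) with its ear toward the bottom. I'll enlarge this for measuring.

```bash
python3 - <<'E'
from h import *
im=load('w1')[2][:,:,::-1]
cv2.imwrite('pics/c2.png',cv2.resize(im[70:270,180:445],None,fx=3,fy=3,interpolation=cv2.INTER_CUBIC))
E
```

```text
(no output)
```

View pics/c2.png

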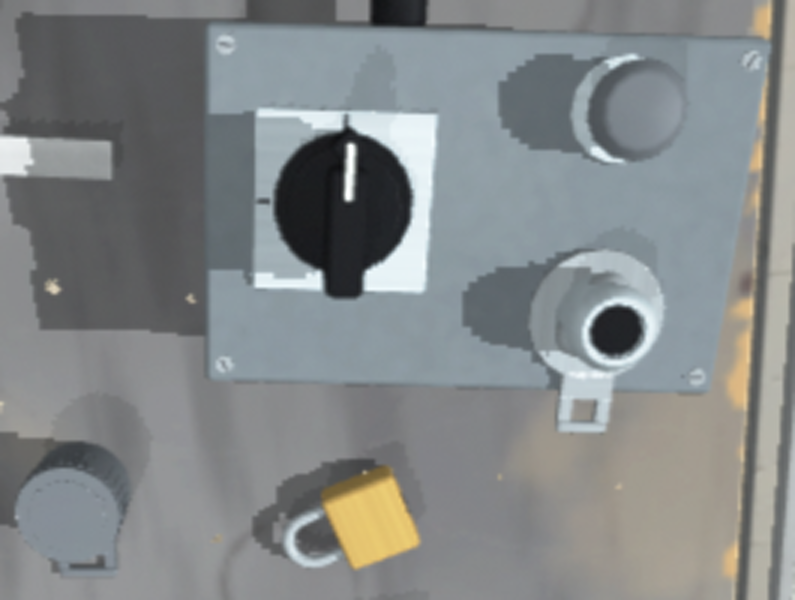

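```bash
python3 - <<'E'
from h import *
f=lambda u,v,z: ray('w1',(180+u/3,70+v/3),z)
C=np.array([f(*c,.061)[:2] for c in [(208,24),(770,40),(707,392),(210,378)]])
cen=C.mean(0); y=np.arctan2(*(C[0]-C[1]+C[3]-C[2])[::-1])-np.pi/2; x=np.arctan2(*(C[0]-C[3]+C[1]-C[2])[::-1])
print('sides',np.linalg.norm(C[0]-C[1]),np.linalg.norm(C[3]-C[2]),np.linalg.norm(C[0]-C[3]),np.linalg.norm(C[1]-C[2]),'cen',cen,'yaw',y,x)
Rm=lambda a:np.array([[np.cos(a),-np.sin(a)],[np.sin(a),np.cos(a)]])
M=Rm((x+y)/2)
print('from box: iso',cen+M@[.005,.05],'collar',cen+M@[-.035,-.05],'eye',cen+M@[-.073,-.05],'stop',cen+M@[.041,-.05])
for n,p in dict(spig=(616,330,.09),eye=(583,408,.065),stop=(640,110,.087),barnear=(344,294,.1),captop=(66,512,.034),capslot=(88,560,.004)).items(): print(n,f(*p)[:2].round(4))
print('top: cap',ray('top0',(190+136/5,140+485/5),.034),'slot',ray('top0',(190+137/5,140+562/5),.004),'spig',ray('top0',(190+616/5,140+291/5),.09))
E
```

```text
sides 0.2006462660596091 0.19961696100656517 0.1309655910090928 0.13166038492214968 cen [0.5617949  0.18873813] yaw -0.12271769089178886 -0.12135354808543398
from box: iso [0.57284436 0.23775761] collar [0.52096855 0.14337064] eye [0.48325116 0.14799649] stop [0.59640333 0.13411894]
spig [0.5213 0.1439]
eye [0.4836 0.1484]
stop [0.5966 0.1359]
barnear [0.5458 0.2412]
captop [0.4451 0.3711]
capslot [0.4056 0.3738]
top: cap [0.43921165 0.36906847 0.034     ] slot [0.40582591 0.37246998 0.004     ] spig [0.51722686 0.14211391 0.09      ]
```

Call:
send_rows([
  [[0,0,0,0.076,0.031,0.133,0.6],[0,0,0,0.076,0.031,0.133,0.6],[0,0,0,0.076,0.031,0.133,0.6],[0,0,0.018,0,0,0,0.6],[0,0,0,0,0,0,0.6],[0,0,0,0,0,0,0.6],[0,0,0,0,0,0,0.6]],
])

```text
clock: 3.53
position: [0.5732, 0.2385, 0.2008]
ee_rot: [0.998, -0.057, 0.001, -0.0]
ft_force: [-1.0, 0.3, 0.2]
grip_width: 0.598
grasp_force: 0.0
```

```bash
python3 - <<'E'
from h import *
o=get_obs();print(o['position'],R.from_quat(o['ee_rot']).as_euler('xyz'))
grab('wrist','w2.png')
E
```

```text
[0.57322343 0.23845225 0.20083851] [-3.14060403e+00 -1.36226294e-03 -1.14505985e-01]
```

View pics/w2.png

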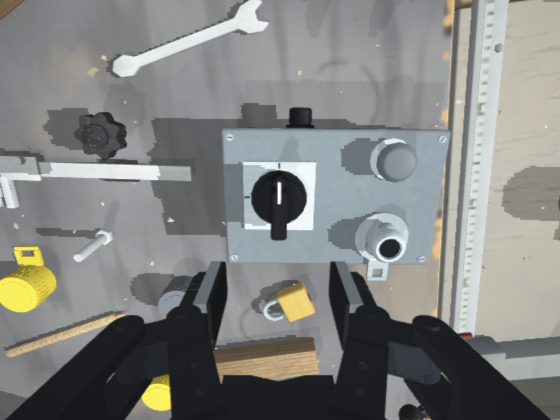

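```bash
python3 - <<'E'
from h import *
f=lambda u,v,z: ray('w2',(u,v),z)[:2]
a=-.122;X=np.array([np.cos(a),np.sin(a)])
im=load('w2')[2];g=im.max(2)
for r in (215,225,232): 
    c=np.where(g[r,262:300]<70)[0]+262;print(r,c.min(),c.max())
col=np.where(g[160:260,279]<70)[0]+160;print('rows',col.min(),col.max())
print('near->axis',f(279,col.max()+.5,.1)+.029*X)
print('white line ends',f(279,182,.1),f(279,204,.1))
hh=g[160:225,245:315]<70; ys,xs=np.where(hh); print('skirt cols',xs.min()+245,xs.max()+245)
print('stop',f(396,160,.087),'spig',f(388.5,248,.09),'eye',f(377,271,.065))
C=[f(*c,.061) for c in [(223,130),(449,130),(229,263)]];print(C,'yaw',np.arctan2(*(C[0]-C[1])[::-1])-np.pi/2)
d=f(280,226,.1)-f(279,182,.1)
p=f(279,239,.1);q=f(279,182,.1);print('baryaw',np.arctan2(*(q-p)[::-1]))
E
```

```text
215 262 297
225 272 285
232 271 285
rows 171 239
near->axis [0.57452522 0.23752114]
white line ends [0.5957002  0.23539873] [0.57730682 0.23747947]
skirt cols 252 305
stop [0.60004378 0.13775544] spig [0.52188519 0.14506087] eye [0.48448567 0.14844005]
[array([0.63842941, 0.28000942]), array([0.61580517, 0.08240668]), array([0.50830843, 0.296097  ])] yaw -0.11399717369766349
baryaw -0.11264565360875987
```

Call:
send_rows([
  [[0,0,0,0.003,0.005,0.15,0.6],[0,0,0,0,0,0.15,0.6],[0,0,0,0,0,0.12,0.5],[0,0,0,0,0,0.06,0.4],[0,0,0,0,0,0.035,0.3],[0,0,0,0,0,0,0],[0,0,0,0,0,0,0],[0,0,0,0,0,0,0],[0,0,0,0,0,0,0],[0,0,0,0,0,0,0]],
], squeeze=25)

```text
clock: 4.42
position: [0.5743, 0.2367, 0.0978]
ee_rot: [0.998, -0.059, 0.001, -0.0]
ft_force: [-0.3, -0.2, 0.0]
grip_width: 0.003
grasp_force: 0.0
```

```bash
python3 - <<'E'
from h import *
o=get_obs();print(o['position'],o['grip_width'],o['grasp_force'])
a,_=grab('wrist','w3.png');b,_=grab('scene','s3.png')
s=cv2.resize(b[120:260,160:360],(560,392),interpolation=cv2.INTER_CUBIC)
cv2.imwrite('pics/c3.png',np.hstack([a[60:420,180:400],cv2.resize(s,(514,360))])[:,:,::-1])
E
```

```text
[0.57430723 0.23669529 0.09779833] 0.0027996981927257713 0.0
```

View pics/c3.png

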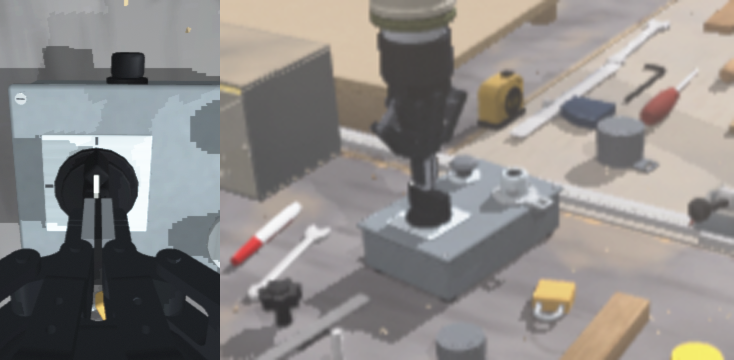

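The wrist crop shows the fingers at the bar near (97,190), but it isn't clear whether they straddle it or sit above it. I'll enlarge it.

```bash
python3 - <<'E'
from h import *
a=load('w3')[2][:,:,::-1]; c=a[190:400,215:345]
c=cv2.convertScaleAbs(cv2.resize(c,None,fx=2.8,fy=2.8,interpolation=cv2.INTER_CUBIC),alpha=2.2,beta=10)
b=load('s3')[2][:,:,::-1][150:240,200:290]
b=cv2.convertScaleAbs(cv2.resize(b,(430,588),interpolation=cv2.INTER_CUBIC),alpha=1.8,beta=10)
cv2.imwrite('pics/c4.png',np.hstack([c,b[:c.shape[0]]]))
E
```

```text
(no output)
```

View pics/c4.png

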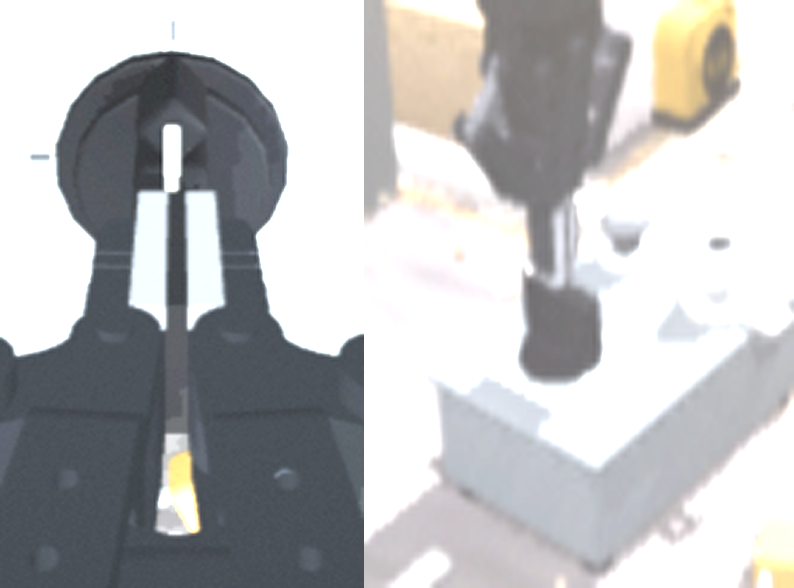

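The pads look shut and seem to end around the bar's top, not straddling it. I'll probe gently for the real height of the fingertips.

Call:
send_rows([
  [[0,0,0,0,0,0.005,0],[0,0,0,0,0,0.005,0],[0,0,0,0,0,0,0]],
])

```text
clock: 4.77
position: [0.5742, 0.2367, 0.0963]
ee_rot: [0.998, -0.059, 0.001, 0.0]
ft_force: [-3.1, -3.1, 12.7]
grip_width: -0.003
grasp_force: 6.4
```

Call:
send_rows([
  [[0,0,0,0,0,-0.02,0],[0,0,0,0,0,0,0.35],[0,0,0,0,0,0,0.35],[0,0,0,0,0,0,0.35],[0,0,0,0,0,0,0.35]],
])

```text
clock: 5.18
position: [0.5736, 0.2364, 0.0984]
ee_rot: [0.998, -0.059, -0.0, 0.0]
ft_force: [1.2, -0.3, -0.9]
grip_width: 0.351
grasp_force: 0.0
```

```bash
python3 - <<'E'
from h import *
o=get_obs();print(o['position'],o['grip_width'],o['grasp_force'],o['ft_force'])
a,_=grab('wrist','w4.png')
c=lambda n:cv2.convertScaleAbs(cv2.resize(load(n)[2][:,:,::-1][190:390,212:342],None,fx=2.9,fy=2.9,interpolation=cv2.INTER_CUBIC),alpha=2.5,beta=20)
cv2.imwrite('pics/c5.png',np.hstack([c('w3'),c('w4')]))
E
```

```text
[0.57361206 0.23640582 0.09836924] 0.3511325593879997 0.0 [ 1.24077833 -0.27897758 -0.85410685]
```

View pics/c5.png

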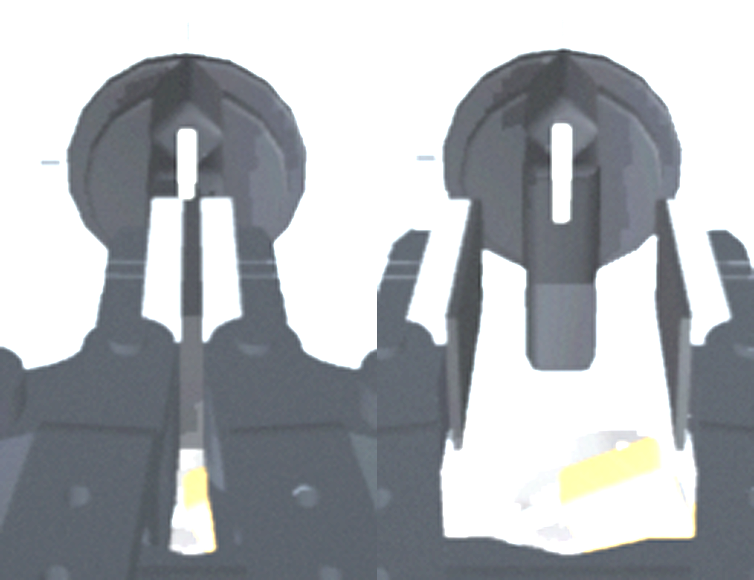

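Opened, the pads straddle the bar, with their tips at about (478,200) and (660,200). They end near the bar's top, so the real fingertips are about 3 mm behind the TCP, not 17 mm ahead. I'll apply that correction and go about 18 mm lower.

Call:
send_rows([
  [[0,0,0,0.004,-0.004,0.03,0.35],[0,0,0,0,0,0.03,0.35],[0,0,0,0,0,0.03,0.35],[0,0,0,0,0,0,0],[0,0,0,0,0,0,0],[0,0,0,0,0,0,0],[0,0,0,0,0,0,0]],
], squeeze=25)

```text
clock: 5.82
position: [0.5739, 0.2376, 0.0795]
ee_rot: [0.998, -0.059, -0.001, -0.0]
ft_force: [3.0, 5.2, -14.4]
grip_width: 0.153
grasp_force: 29.1
```

Call:
send_rows([
  [[0,0,-0.08,0,0,0,0],[0,0,-0.08,0,0,0,0],[0,0,-0.08,0,0,0,0],[0,0,-0.08,0,0,0,0],[0,0,-0.08,0,0,0,0],[0,0,-0.08,0,0,0,0],[0,0,-0.08,0,0,0,0],[0,0,-0.08,0,0,0,0],[0,0,-0.08,0,0,0,0],[0,0,-0.08,0,0,0,0],[0,0,-0.08,0,0,0,0],[0,0,-0.08,0,0,0,0],[0,0,-0.08,0,0,0,0],[0,0,-0.02,0,0,0,0],[0,0,0,0,0,0,0]],
])

```text
clock: 7.07
position: [0.5727, 0.2393, 0.0795]
ee_rot: [0.74, 0.673, -0.0, -0.002]
ft_force: [-1.7, 9.4, -13.6]
grip_width: 0.152
grasp_force: 31.4
```

```bash
python3 - <<'E'
from h import *
o=get_obs();print(o['position'],R.from_quat(o['ee_rot']).as_euler('xyz'),o['torque'],o['joint_pos'].round(2))
E
```

```text
[0.57271569 0.23932445 0.07953884] [-3.13810939e+00 -2.71466268e-03  1.47633781e+00] [ 2.1241035   0.17043036 -0.56080605] [ 0.25  0.66 -0.98  1.6   0.57  1.2  -0.94]
```

Call:
send_rows([
  [[0,0,0,0,0,0,0.4],[0,0,0,0,0,0,0.4],[0,0,0,0,0,0,0.4],[0,0,0,0,0,-0.1,0.4],[0,0,0,0,0,-0.2,0.4],[0,0,0,0,0,-0.2,0.8],[0,0,0,0,0,-0.1,0.8],[0,0,0,0.119,-0.14,0,0.8],[0,0,0,0.119,-0.14,0,0.8],[0,0,0,0.119,-0.14,0,0.8],[0,0,0,0.119,-0.14,0,0.8],[0,0,0,0.119,-0.14,0,0.8]],
])

```text
clock: 8.07
position: [0.4462, 0.3701, 0.2014]
ee_rot: [0.741, 0.671, 0.001, 0.001]
ft_force: [0.7, -0.2, 0.5]
grip_width: 0.8
grasp_force: 0.0
```

Call:
send_rows([
  [[0,0,-0.08,0,0,0,0.8],[0,0,-0.08,0,0,0,0.8],[0,0,-0.08,0,0,0,0.8],[0,0,-0.08,0,0,0,0.8],[0,0,-0.08,0,0,0,0.8],[0,0,-0.08,0,0,0,0.8],[0,0,-0.08,0,0,0,0.8],[0,0,-0.08,0,0,0,0.8],[0,0,-0.08,0,0,0,0.8],[0,0,-0.08,0,0,0,0.8],[0,0,-0.08,0,0,0,0.8],[0,0,-0.08,0,0,0,0.8],[0,0,-0.08,0,0,0,0.8],[0,0,0,0,0,0,0.8],[0,0,0,0,0,0,0.8]],
])

```text
clock: 9.32
position: [0.4474, 0.3692, 0.2009]
ee_rot: [0.057, 0.998, 0.0, 0.0]
ft_force: [1.2, -0.4, 0.2]
grip_width: 0.802
grasp_force: 0.0
```

```bash
python3 - <<'E'
from h import *
o=get_obs();print(o['position'],R.from_quat(o['ee_rot']).as_euler('xyz'),o['joint_pos'].round(2))
a,_=grab('wrist','w5.png');b,_=grab('top','t5.png')
x=cv2.resize(a[60:360,120:440],(500,469))
y=cv2.resize(b[150:245,240:310],(300,407),interpolation=cv2.INTER_CUBIC)
o=np.zeros((469,800,3),np.uint8);o[:,:500]=x;o[:407,500:]=y
cv2.imwrite('pics/c6.png',o[:,:,::-1])
E
```

```text
[0.44737484 0.36922064 0.20090477] [3.14156139e+00 4.47579103e-04 3.02793384e+00] [ 0.22  0.65 -1.4   1.57  0.65  1.46  0.24]
```

View pics/c6.png

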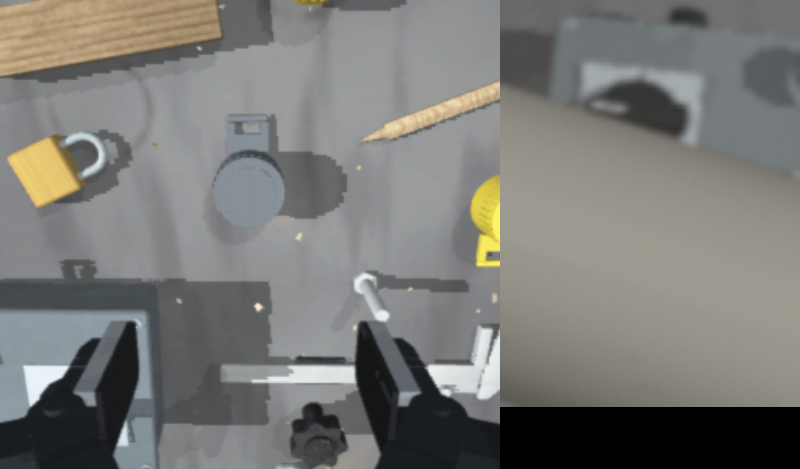

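The picture shows the isolator now off, with its white line pointing left. The small cap's top is centred near crop (248,190), its ear slot near (249,127), and the ear is aligned with the tool. From here I'll use numbers only.

```bash
python3 - <<'E'
from h import *
im=load('w5')[2];g=cv2.cvtColor(im,cv2.COLOR_RGB2GRAY).astype(int)
s=500/320
hsv=cv2.cvtColor(im,cv2.COLOR_RGB2HSV)
u0,v0=120+248/s,60+190/s
print(im[int(v0),int(u0)],im[int(v0)+35,int(u0)],im[int(v0)-8,int(u0)-10])
ref=im[int(v0)-4:int(v0)+5,int(u0)-4:int(u0)+5].reshape(-1,3).mean(0)
m=(np.abs(im.astype(float)-ref).max(2)<12).astype(np.uint8)
n,l,st,ce=cv2.connectedComponentsWithStats(m,connectivity=4);k=l[int(v0),int(u0)];print('comp',st[k],ce[k])
c,_=cv2.findContours((l==k).astype(np.uint8),cv2.RETR_EXTERNAL,cv2.CHAIN_APPROX_NONE);c=max(c,key=cv2.contourArea)
h=cv2.convexHull(c);e=cv2.fitEllipse(h);print(e,cv2.minEnclosingCircle(h))
for uv in [e[0],(u0,v0)]:print('cap',ray('w5',uv,.034))
sl=(120+249/s,60+127/s);print('slot',ray('w5',sl,.002), ray('w5',sl,.004))
p=ray('w5',(e[0][0]-e[1][0]/2,e[0][1]),.034)-ray('w5',(e[0][0]+e[1][0]/2,e[0][1]),.034);print('diam',np.linalg.norm(p))
E
```

```text
[134 143 150] [147 148 150] [135 145 151]
comp [ 255  156   47   58 1684] [278.27256532 183.22030879]
((277.56524658203125, 182.27420043945312), (43.60646057128906, 58.89094543457031), 157.30767822265625) ((272.0, 184.5), 29.887388229370117)
cap [0.44284644 0.37016375 0.034     ]
cap [0.44227997 0.37140816 0.034     ]
slot [0.40612242 0.37624132 0.002     ] [0.40588319 0.37625971 0.004     ]
diam 0.04430511831265857
```

Call:
send_rows([
  [[0,0,0,0.019,0.007,0,0.8],[0,0,0,0,0,0.2,0.8],[0,0,0,0,0,0.2,0.8],[0,0,0,0,0,0.2,0.8],[0,0,0,0,0,0.2,0.8],[0,0,0,0,0,0.1,0.8],[0,0,0,0,0,0.05,0.8],[0,0,0,0,0,0.02,0.8],[0,0,0,0,0,0,0.8]],
])

```text
clock: 10.17
position: [0.4434, 0.3716, 0.0071]
ee_rot: [0.055, 0.998, 0.0, 0.0]
ft_force: [0.3, -0.7, 1.1]
grip_width: 0.798
grasp_force: 0.0
```

Call:
send_rows([
  [[0,0,0,0,0,0.02,0.7],[0,0,0,0,0,0,0.3],[0,0,0,0,0,0,0.3],[0,0,0,0,0,0,0.3],[0,0,0,0,0,0,0.3],[0,0,0,0,0,0,0.3],[0,0,0,0,0,0,0.3]],
], squeeze=60)

```text
clock: 10.75
position: [0.4441, 0.3719, 0.0041]
ee_rot: [0.055, 0.998, 0.001, 0.001]
ft_force: [-0.4, -1.0, 7.4]
grip_width: 0.532
grasp_force: 61.9
```

Call:
send_rows([
  [[0,0,0,0,0,-0.05,0.3],[0,0,0,0,0,-0.2,0.3],[0,0,0,0,0,-0.2,0.3],[0,0,0,0,0,-0.2,0.3],[0,0,0,0,0,-0.2,0.3],[0,0,0,-0.091,-0.128,0,0.3],[0,0,0,-0.091,-0.128,0,0.3],[0,0,0,-0.091,-0.128,0,0.3],[0,0,0,-0.091,-0.128,0,0.3],[0,0,0,-0.091,-0.128,0,0.3],[0,0,0,0,0,0,0.3],[0,0,0,0,0,0,0.3]],
])

```text
clock: 11.75
position: [0.5209, 0.2321, 0.1731]
ee_rot: [0.057, 0.998, -0.0, 0.0]
ft_force: [-0.0, 1.6, -1.2]
grip_width: 0.533
grasp_force: 61.6
```

```bash
python3 - <<'E'
from h import *
o=get_obs();print(o['position'],R.from_quat(o['ee_rot']).as_euler('xyz'),o['joint_pos'].round(2),o['grip_width'])
im,_=grab('wrist','w6.png')
for n,p in dict(spig=(.5203,.1445,.09),eye=(.4825,.149,.065),flange=(.5203,.1445,.065)).items(): print(n,proj('w6',p))
# dark button disc in the spigot top & bright spigot
g=cv2.cvtColor(im,cv2.COLOR_RGB2GRAY);u,v=proj('w6',(.5203,.1445,.09)).astype(int)
w=g[max(v-30,0):v+30,max(u-30,0):u+30]
print((u,v));print('\n'.join(' '.join('%3d'%x for x in r[::2]) for r in w[::2]))
E
```

```text
[0.5209162  0.23207888 0.17312682] [-3.14132901e+00  1.24087925e-04  3.02818385e+00] [ 0.5   0.66 -1.39  1.63  0.66  1.41  0.49] 0.5332010039527535
spig [165.3791123  225.74069051]
eye [170.5686436 170.9806951]
flange [175.20195412 214.82890871]
(np.int64(165), np.int64(225))
162 161 162 160 162 164 164 165 190 217 218 222 219 218 217 220 217 218 218 218 219 221 219 217 219 220 221 218 221 197
162 162 161 162 162 162 162 174 215 216 218 222 220 218 217 220 217 217 215 214 217 220 220 216 218 220 221 218 221 221
162 161 162 162 161 162 165 213 215 216 218 222 220 218 217 216 191 156 143 134 134 136 150 161 217 219 221 218 221 185
161 162 162 162 162 162 212 212 216 215 217 222 220 217 200 167 151 141 134 129 124 122 123 123 143 158 162 159 161 156
162 161 162 162 162 165 211 212 216 215 215 215 214 190 171 157 147 139 133 129 127 126 125 122 120 124 147 149 151 153
162 161 161 162 162 167 218 214 216 188 158 141 173 169 156 140 137 134 127 128 129 128 128 109 105 104 109 142 151 153
162 160 160 161 161 187 218 214 200 177 176 180 175 167 159 150 144 135 127 125 125 126 127 123 119 116
[... 2076 characters left out ...]
 159 159 159 161 162 159 157 147 148 148 149 147 143 143 147 167 181 173 162 152 148 157 158 162 163
161 161 161 160 160 159 159 158 160 161 160 159 158 151 149 148 147 147 147 147 147 147 146 146 156 156 159 159 161 163
160 161 161 160 159 159 159 158 159 161 161 159 161 161 161 151 147 147 147 147 147 147 147 148 159 158 159 158 160 161
161 162 161 159 157 158 159 158 160 161 161 160 161 162 163 162 152 158 149 148 150 160 159 159 159 160 160 159 160 161
161 160 160 159 157 158 160 160 161 161 161 161 161 162 162 161 160 160 159 160 160 161 160 159 161 162 161 161 161 161
160 161 159 159 159 160 160 162 163 162 162 161 162 162 161 161 159 161 161 161 161 161 161 161 161 160 161 160 160 161
```

```bash
python3 - <<'E'
from h import *
K,T,im=load('w6');g=cv2.cvtColor(im,cv2.COLOR_RGB2GRAY)
r=np.zeros_like(g);r[195:260,135:195]=255
ring=((g>222)&(r>0)).astype(np.uint8)
ff=((g<90)&(r>0)).astype(np.uint8)
n,l,st,ce=cv2.connectedComponentsWithStats(ring);print(st[1:],)
k=1+st[1:,4].argmax();c,_=cv2.findContours((l==k).astype(np.uint8),cv2.RETR_CCOMP,cv2.CHAIN_APPROX_NONE)
c=sorted(c,key=lambda x:-len(x))[:2]
for q in c:
    e=cv2.fitEllipse(q);print(len(q),e,ray('w6',e[0],.09)[:2])
print('proj of slot/captop expected',[proj('w6',(T_obs(get_obs())@np.array([*p,1]))[:3]) for p in [(.038,0,.004),(0,0,-.03),(.0235,0,-.03)]])
print('\n'.join('%3d '%v+' '.join('%3d'%x for x in g[v,210:350:4]) for v in range(165,320,4)))
E
```

```text
[[147 212  34  30 255]]
91 ((163.78897094726562, 226.14060974121094), (27.611610412597656, 34.6273078918457), 118.13859558105469) [0.52049032 0.14318892]
76 ((164.7057647705078, 226.74969482421875), (25.606569290161133, 28.72519302368164), 117.3047103881836) [0.52107338 0.14378411]
proj of slot/captop expected [array([279.27035697, 194.59215144]), array([279.59452105, 301.21897637]), array([279.57167233, 252.13168497])]
165 135 136 136 141 140 140 140 139 141 142 141 141 142 141 102  83  89 129  88  88  96 141 144 147 144 149 153 154 149 149 150 145 137 133 134
169 131 131 131  97  96  97  97  97  98  98  98  99  99  98  92  85  85  93  88  87 128 136 138 139 137 144 147 148 144 146 145 140 136 134 130
173  74  75  75  74  74  75  75  75  75  75  75  75  76  77  77  76  76  77  76  77  77  77  80  79  79  79  79  79  79  78  79  79  83  89  91
177  82  80  81  81  78  80  79  79  78  78  78  78  78  77  76  77  76  75  76  77  77  76  77  77  77  77  77  76  76  76  76  76  77  90  94
181 153 151 149 151 152 152 151 149 149 148 101 103 106 105 107 110 110 113 115 117 118 120 121 118 
[... 4239 characters left out ...]
  93  97  98  95  98  98  98  97  98  97  99  99  98  99  99  99  99 101 101 100 100 103 102 103  89  91  76  23  27  99 108
305 146  99  38  26  90  97  97  96  98  97  97  97  98  98  99  99  99  99  99  98  99 100 100 100 101 101 101 103  90  90  64  23  44 149 161
309 137 113  42  28  88  97  97  96  98  97  98  97  97  98  97  98 100  99  98  98  98  99 100 100 100 100 100  94  90  89  55  22  40 137 101
313  29  32  43  27  81  97  98  97  98  97  97  97  97  97  97  98  98  99  98  99  98  98  99 100 100 100 100  89  90  89  40  22  42  26  31
317  30  31  44  26  28  96  97  98  97  97  97  98  98  97  97  97  99  98  98  99  99  99  97  99 100 100  89  88  89  89  22  23  41  25  30
```

```bash
python3 - <<'E'
from h import *
o=get_obs();T=T_obs(o);g=cv2.cvtColor(load('w6')[2],cv2.COLOR_RGB2GRAY)
print('col276 rows160-262',[int(x) for x in g[168:262,276]])
for v in (196,212,218,223): print(v,'cols244-264',g[v,240:264].tolist(),'286-308',g[v,286:310].tolist())
tl=lambda uv,z:(np.linalg.inv(T)@np.append(ray('w6',uv,z),1))[:3].round(4)
zu=T[2,3]-.0041
print('slot',tl((276,198.5),zu+.004),'slotout',tl((276,190),zu+.004),'end',tl((276,182),zu+.004),'front',tl((276,255),zu+.034))
print('earL',tl((248.5,215),zu+.004),'earR',tl((304.5,215),zu+.004))
print('collar in tool',(np.linalg.inv(T)@[.5208,.1437,.065,1]).round(4),(np.linalg.inv(T)@[.5203,.1445,.065,1]).round(4))
E
```

```text
col276 rows160-262 [118, 91, 85, 78, 76, 76, 76, 75, 77, 76, 79, 107, 91, 111, 130, 140, 149, 148, 147, 146, 142, 130, 129, 157, 162, 162, 163, 163, 163, 163, 163, 163, 162, 162, 162, 158, 118, 78, 86, 141, 146, 146, 146, 146, 146, 146, 146, 146, 146, 146, 146, 146, 146, 145, 147, 145, 146, 146, 142, 111, 79, 74, 74, 74, 74, 74, 74, 74, 73, 71, 67, 67, 67, 67, 66, 66, 67, 67, 66, 68, 70, 70, 72, 72, 72, 73, 92, 144, 145, 145, 145, 145, 145, 144]
196 cols244-264 [161, 160, 160, 160, 161, 160, 158, 148, 145, 144, 145, 144, 145, 144, 145, 144, 142, 122, 150, 160, 160, 160, 160, 161] 286-308 [160, 161, 160, 160, 161, 160, 160, 158, 145, 146, 148, 148, 148, 146, 148, 147, 148, 148, 149, 155, 161, 162, 162, 162]
212 cols244-264 [161, 161, 161, 160, 160, 160, 160, 158, 149, 145, 144, 144, 145, 145, 145, 144, 145, 145, 144, 145, 144, 145, 145, 144] 286-308 [147, 147, 147, 148, 148, 148, 147, 148, 147, 148, 147, 147, 147, 148, 147, 147, 148, 148, 150, 156, 160, 160, 161, 161]
218 cols244-264 [159, 159, 159, 159, 160, 160, 160, 160, 152, 145, 144, 144, 145, 144, 145, 145, 144, 144, 145, 145, 144, 144, 145, 145] 286-308 [146, 148, 147, 147, 147, 147, 147, 147, 147, 147, 147, 147, 147, 147, 147, 147, 147, 148, 150, 158, 162, 162, 161, 161]
223 cols244-264 [158, 158, 158, 159, 159, 160, 160, 160, 153, 146, 145, 144, 144, 144, 145, 145, 145, 145, 144, 144, 144, 145, 145, 144] 286-308 [146, 147, 147, 147, 147, 147, 147, 147, 148, 147, 147, 148, 147, 147, 147, 147, 147, 147, 150, 157, 161, 163, 162, 163]
slot [ 0.0372 -0.0016  0.0001] slotout [ 0.0414 -0.0016  0.0001] end [ 0.0454 -0.0016  0.0001] front [ 0.0222 -0.0015 -0.0299]
earL [ 0.0287 -0.0152  0.0001] earR [0.0287 0.0124 0.0001]
collar in tool [-0.0108 -0.0894  0.1082  1.    ] [-0.0102 -0.0887  0.1082  1.    ]
```

Call:
send_rows([
  [[0,0,0,-0.017,-0.147,0,0.3],[0,0,0,-0.017,-0.147,0,0.3],[0,0,0,-0.016,-0.146,0,0.3],[0,0,0,0,0,0.12,0.3],[0,0,0,0,0,0.12,0.3],[0,0,0,0,0,0.06,0.3],[0,0,0,0,0,0,0.3],[0,0,0,0,0,0,0.3]],
])

```text
clock: 12.47
position: [0.5197, 0.1469, 0.1133]
ee_rot: [0.053, 0.999, 0.0, -0.0]
ft_force: [1.4, 0.6, 0.4]
grip_width: 0.53
grasp_force: 61.7
```

```bash
python3 - <<'E'
from h import *
o=get_obs();T=T_obs(o);print(o['position'],R.from_quat(o['ee_rot']).as_euler('xyz'),o['ft_force'],o['joint_pos'].round(2))
im,_=grab('wrist','w7.png');g=cv2.cvtColor(im,cv2.COLOR_RGB2GRAY)
for p in [(.5205,.144,.09),(.4827,.1485,.065)]: print(proj('w7',p))
tl=lambda uv,z:(np.linalg.inv(T)@np.append(ray('w7',uv,z),1))[:3].round(4)
print('\n'.join('%3d '%v+' '.join('%3d'%x for x in g[v,228:330:3]) for v in range(170,236,2)))
E
```

```text
[0.51965687 0.14694393 0.11327357] [ 3.14122272e+00 -3.79957020e-04  3.03480979e+00] [1.43085395 0.57067615 0.36847405] [ 0.68  0.65 -1.35  1.78  0.66  1.28  0.62]
[271.77275802 250.77589245]
[272.8676001  178.33326939]
170 160 158 155 152 149 149 148 146 146 146 136 178 180 180 180 182 184 185 186 187 162 139 139 137 137 138 138 139 141 141 141 140 141 141
172 161 158 150 147 145 143 142 141 140 139 198 214 213 136 141 141 141 142 200 213 190 143 139 136 136 138 137 138 141 140 140 141 141 141
174 104 101  83  86  85  85  85  85  87  87 198 220 218  96 136 136 136 136 206 221 219 139 135 133 133 134 134 106  98  99  98  99  99  99
176  73  74  74  76  75  76  76  76  76  76 198 220 219  82  76  76  76  76 201 221 217  80  76  77  79  79  78  76  76  76  77  77  77  77
178  76  77  77  79  79  77  76  76  76  76 198 219 219  82  74  74  74  74 201 218 213  77  74  73  73  74  73  73  74  75  75  75  74  75
180  78  79  79  79  80  78  78  77  75  78 134 127 128  83  84  86  89  90 112 108 109  96  98  98  99  84  75  75  76  76  75  75  75  74
182  74  75  75  76  77  74  80 125 125 
[... 3039 characters left out ...]

226 163 163 152 202 202 202 213 152 146 146 145 146 146 147 147 147 144 145 146 147 148 148 149 145 143 145 157 160 113 110 110 109 109 110
228 164 163 158 202 202 201 190 155 146 146 145 146 143 122 106  90  81  81  81  92 126 146 148 116 103 104 155 162 112 110 108 109 109 109
230 164 165 161 202 202 199 193 164 152 142 141 119  94  87  82  79  76  73  71  68  68  76  88  83  77 137 157 161 118 108 109 111 111 111
232 164 166 161 201 202 199 198 216 128 100  97  93  88  86  83  79  75  72  69  68  67  69  68  69  66  94 157 160 115 109 109 111 112 110
234 164 156 157 201 202 200 200 143 103  99  96  93  89  84  82  79  74  70  68  68  69  68  68  68  67  68 100 161 115 110 110 111 111 110
```

Call:
send_rows([
  [[0,0,0,-0.003,-0.0085,0,0.3],[0,0,0,0,0,0.025,0.3],[0,0,0,0,0,0.025,0.3],[0,0,0,0,0,0.02,0.3],[0,0,0,0,0,0.015,0.3],[0,0,0,0,0,0.01,0.3],[0,0,0,0,0,0.01,0.3],[0,0,0,0,0,0,0.3]],
])

```text
clock: 13.18
position: [0.5205, 0.1436, 0.0913]
ee_rot: [0.055, 0.999, -0.0, -0.0]
ft_force: [-0.2, -0.3, 0.3]
grip_width: 0.535
grasp_force: 61.7
```

Call:
send_rows([
  [[0,0,0,0,0,0.01,0.3],[0,0,0,0,0,0.01,0.3],[0,0,0,0,0,0.01,0.3],[0,0,0,0,0,0,0.3]],
])

```text
clock: 13.52
position: [0.5205, 0.1436, 0.0853]
ee_rot: [0.055, 0.999, -0.0, -0.0]
ft_force: [-0.3, -0.2, -0.8]
grip_width: 0.533
grasp_force: 61.7
```

No contact so far, so it is well centred. Next I'll push onto the balls.

Call:
send_rows([
  [[0,0,0,0,0,0.005,0.3],[0,0,0,0,0,0.005,0.3],[0,0,0,0,0,0.005,0.3],[0,0,0,0,0,0.005,0.3],[0,0,0,0,0,0,0.3]],
])

```text
clock: 13.93
position: [0.5211, 0.1437, 0.082]
ee_rot: [0.055, 0.999, -0.0, 0.0]
ft_force: [0.6, -0.8, 3.3]
grip_width: 0.529
grasp_force: 62.2
```

Call:
send_rows([
  [[0,0,0,0,0,0.005,0.3],[0,0,0,0,0,0.005,0.3],[0,0,0,0,0,0.005,0.3],[0,0,0,0,0,0,0.3]],
])

```text
clock: 14.27
position: [0.5215, 0.144, 0.0797]
ee_rot: [0.055, 0.999, 0.0, 0.001]
ft_force: [0.7, -1.2, 8.7]
grip_width: 0.533
grasp_force: 62.6
```

Call:
send_rows([
  [[0,0,0,0,0,0.005,0.3],[0,0,0,0,0,0.005,0.3],[0,0,0,0,0,0.005,0.3],[0,0,0,0,0,0,0.3]],
])

```text
clock: 14.6
position: [0.5209, 0.1437, 0.0756]
ee_rot: [0.055, 0.999, 0.0, 0.0]
ft_force: [3.1, 0.8, -2.6]
grip_width: 0.531
grasp_force: 61.8
```

Call:
send_rows([
  [[0,0,0,0,0,0.01,0.3],[0,0,0,0,0,0.01,0.3],[0,0,0,0,0,0.005,0.3],[0,0,0,0,0,0.005,0.3],[0,0,0,0,0,0,0.3]],
])

```text
clock: 15.02
position: [0.5202, 0.1437, 0.0694]
ee_rot: [0.055, 0.999, -0.0, -0.0]
ft_force: [0.5, 0.1, -0.6]
grip_width: 0.538
grasp_force: 62.6
```

Call:
send_rows([
  [[0,0,0,0,0,0.005,0.3],[0,0,0,0,0,0.003,0.3],[0,0,0,0,0,0,0.3],[0,0,0,0,0,0,0.3]],
])

```text
clock: 15.35
position: [0.5204, 0.1438, 0.0691]
ee_rot: [0.054, 0.999, -0.0, -0.0]
ft_force: [-4.9, -3.2, 12.8]
grip_width: 0.529
grasp_force: 64.1
```

Call:
send_rows([
  [[0,0,0,0,0,0,0.3],[0,0,0,0,0,0,0.3],[0,0,0,0,0,0,0.3],[0,0,0,0,0,0,0.3],[0,0,0,0,0,0,0.3],[0,0,0,0,0,0,0.3]],
])

```text
clock: 15.85
position: [0.5204, 0.1438, 0.0691]
ee_rot: [0.055, 0.999, -0.0, -0.0]
ft_force: [-5.2, -3.7, 12.3]
grip_width: 0.533
grasp_force: 64.1
```

```bash
python3 - <<'E'
from h import *
for i in range(4):
    im,_=grab('wrist','w8.png');o=get_obs();print(o['position'],R.from_quat(o['ee_rot']).as_euler('xyz')[2],o['ft_force'].round(1),o['torque'].round(2),o['grasp_force'])
g=cv2.cvtColor(im,cv2.COLOR_RGB2GRAY)
print('\n'.join('%3d '%v+' '.join('%3d'%x for x in g[v,237:318:3]) for v in range(174,212,2)))
E
```

```text
[0.52040215 0.14385213 0.06908006] 3.032547182900075 [-5.  -3.7 12.7] [-0.68  1.1  -0.03] 64.14895074209198
[0.52037267 0.14383507 0.06907464] 3.0325025430548886 [-5.4 -3.5 12.3] [-0.66  1.12  0.08] 64.14919781964272
[0.52036896 0.14386431 0.06906894] 3.032585485738977 [-4.7 -4.4 12.7] [-0.66  1.18 -0.01] 64.14947233395651
[0.52037613 0.14383914 0.06906243] 3.032553142905575 [-5.4 -3.5 12.2] [-0.69  1.16  0.05] 64.14903819328174
174 150 148 148 149 149 151 149 148 147 146 145 144 143 143 145 144 143 142 142 142 141 139 137 135 135 136 137
176 149 149 148 147 149 150 149 147 144 142 142 141 141 141 141 141 141 141 141 141 141 139 137 136 134 134 137
178 149 149 149 148 149 150 149 148 160 156 155 154 151 150 147 145 142 141 138 136 118 135 136 136 136 136 137
180 150 149 147 147 118 111 112 103 108 109 110 105 104 105 107 107 103 104 105 107 102 102  92 136 136 138 138
182 149 149 148 145 124 125 126 127 128 128 129 129 129 130 131 133 133 134 135 135 135 136 116 136 137 138 137
184 145 144 143 137 146 145 147 146 146 149 149 150 150 149 150 150 151 150 151 151 151 152 128 133 136 138
[... 760 characters left out ...]
 149 148 150  83  77  76  76
200  74  69  74  80 146 146 146 112 150 150 150  68  65  64  64  64  73 137 207 171 148 148 150  82  77  77  76
202  75  67  65  72 145 145 146 114 150 149 150  68  64  65  63  64  64 121 201 165 149 149 150  82  74  75  76
204  79  77  68  74 146 145 146 112 126 111 109  68  66  66  68  66  68  83  79  78 149 148 149  82  76  75  76
206 122 121 106 107 145 146 148  96  82  83  86  87  86  87  99  99  99 100 110 117 149 149 150  91  85  84  83
208 144 143 129 125 146 146 148 144 143 145 147 147 148 147 147 147 147 149 148 149 148 148 150 101  96  96  95
210 155 154 150 137 145 146 145 146 146 146 147 147 147 147 147 147 147 149 148 148 149 149 150 106 103 102 100
```

Call:
send_rows([
  [[0,0,0,0,0,-0.001,0.3],[0,0,0,0,0,0,0.3],[0,0,0,0,0,0,0.3],[0,0,0,0,0,0,0.3]],
])

```text
clock: 16.38
position: [0.5204, 0.1438, 0.0691]
ee_rot: [0.055, 0.999, -0.0, -0.0]
ft_force: [-4.8, -3.6, 9.9]
grip_width: 0.533
grasp_force: 63.7
```

```bash
python3 -c "
from workcell import job
print(job.hand_in())"
```

```text
the job is handed in; nothing more can be done
None
```

I turned the isolator off, then clicked the smaller cap fully home on the start collar with its slot over the eye; the arm is still gripping it and pressing down at about 10 N, and the job is handed in at 16.4 s.

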